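Sort full and empty topping tins in the pastry kitchen

ROBOT

A 6-joint arm with a two-finger parallel gripper is mounted at the origin on the work surface. World frame = base frame: x ahead of the robot, y to its left, z up, the work surface at z = 0. Lengths are in m, angles in degrees, forces in N, time in s.
With the tool pointing down it reaches from about 0.35 to 0.975 m from the base axis. Payload 7.1 kg.
Tool frame: the origin (TCP) lies midway between the tips of the shut fingers; the grasp point (between the pads) lies grasp_offset behind it (grasp_offset is the distance from the TCP to the grasp point, in m); z points along the fingers, y is the direction in which the jaws open and shut (so a half turn about z gives the same grasp; the last joint's range is limited). The gripper opens to 88 mm and grips with 3 to 60 N. Pads are 20 mm wide; open, the fingers measure 115 mm over their backs; the gripper's body (75 mm by 178 mm) begins 61 mm behind the grasp point.
Start: joints at [-70.015, 24.242, 93.386, -0, 62.372, -1.089], TCP at [0.225, -0.583, 0.223] pointing down, gripper open.
Joint ranges: [-172.04, 172.04], [-51.8, 120.97], [4.93, 147.93], [-75.15, 255.16], [6.16, 154.13], [-145.62, 145.62]. Speed limits (degrees/s): [136.94, 136.94, 172.46, 180, 180, 180].

INTERFACE

Orientations are given as a 3x3 rotation matrix whose columns are the frame's x, y, z axes.
In Python, from workcell import observe, camera, calibration, close_job, grasp_offset gives the robot as it stands.
- The arm moves only by the tool play_rows, never from a script. Its argument "plan" is text: rows parted by semicolons, each of 5 numbers parted by spaces: the closure, from 0 (fully open) to 1 (shut), then the shift along the world's x, y, z in cm, then the turn about the world's z in rad. A call has 1 to 10 rows; each row is the pose to reach, as a shift and turn from the pose commanded when the call began; what a row does not reach only later rows make up. A row lasts 1/12 s, in which the tool goes at most 41.7 mm and 7.16 degrees, less where a joint would pass 70% of its speed; a pose out of reach is approached as far as the arm can. A call with a gripper value outside its range is refused whole. The fingers move at their own pace and stop on an object; "grip_force" is the grip in N (left out, the last holds). Time passes only in rows, so rows that repeat a pose let the fingers close. It gives the time, the measured TCP pose, the force and the opening at its end, in the units of the state.
- observe(): the state, without advancing time (a new reading comes with each control period).
- camera(name): name is "side" or "top" or "wrist"; returns (picture, depth): 480x640x3 uint8, red, green, blue; 480x640 float32, m along the optical axis (not along the pixel's ray), 0 where there is no reading.
- calibration(name): a dict with "vfov" (degrees; the focal length in pixels is half the picture's height over the tangent of half this angle, whatever the lens; pixels are square), "cx", "cy" (the principal point, pixels), "dist_coeffs" ([k1, k2, p1, p2, k3] as OpenCV has them; the pictures are not rectified), "eye" and "attitude" of the camera in the world; the wrist camera has in their place "tool_from_camera" (4x4, takes a point from camera to tool coordinates, whose origin is the TCP and whose axes are the flange's). Camera axes: x right, y down, z forward; pixel columns grow to the right and rows downward; lengths in m; the calibration is good to about 2 mm. A picture is of the moment at which its call begins: read the wrist's pose just before it. calibration takes no time and is no camera call.
- close_job(): hands the job in, once; it reports no verdict.
The state is a dict: "time": time; "q": joint angles; "qd": joint speeds; "tau": joint torques, N m; "tool_pos": TCP position; "eef_rot": TCP orientation; "wrist_force": force on the tool from outside, world axes, zero at the start; "torque": the same for the moment, N m; "width": finger opening in m.
Only numpy, scipy, OpenCV 4.12 (cv2) and the standard library are available. Lean on these libraries where they do the work, as an engineer would, in place of code of your own. Each camera call takes 0.05 s, during which the arm holds its last target. There are 200 camera calls.

TASK

Of the two pink-lidded tins one is full and one is empty, and the same goes for the two green-lidded ones; they look alike, so lift them to feel which is heavy. Stand the full pink tin on the pink round mat of the tray with the pink sweets, the full green tin on the green round mat of the tray with the green sweets, and both empty tins side by side on the floor of the blue crate. Set every tin down gently and upright in the middle of its mat or in the crate, let go, and leave the ring cutter and the piping nozzle where they are.

Things in the scene. Friction and masses are not known exactly. Their poses are not given: they have to be found in the camera images.
- pink_tin_white: lidded round tin, bare metal with a pink lid and a small white dot on the lid; loose, 60 mm across, 80 mm tall, straight-sided, lid fixed shut. Origin: centre of its underside, z up. Either it or the pink-lidded tin with the black dot is full (about 330 g), the other one empty (about 90 g): which one changes from start to start, the dot says nothing about it, only the weight tells.
- pink_tin_black: lidded round tin, bare metal with a pink lid and a small black dot on the lid; loose, 60 mm across, 80 mm tall, straight-sided, lid fixed shut. Origin: centre of its underside, z up. Either it or the pink-lidded tin with the white dot is full (about 330 g), the other one empty (about 90 g): which one changes from start to start, the dot says nothing about it, only the weight tells.
- green_tin_white: lidded round tin, bare metal with a green lid and a small white dot on the lid; loose, 60 mm across, 80 mm tall, straight-sided, lid fixed shut. Origin: centre of its underside, z up. Either it or the green-lidded tin with the black dot is full (about 330 g), the other one empty (about 90 g): which one changes from start to start, the dot says nothing about it, only the weight tells.
- green_tin_black: lidded round tin, bare metal with a green lid and a small black dot on the lid; loose, 60 mm across, 80 mm tall, straight-sided, lid fixed shut. Origin: centre of its underside, z up. Either it or the green-lidded tin with the white dot is full (about 330 g), the other one empty (about 90 g): which one changes from start to start, the dot says nothing about it, only the weight tells.
- pink_tray: small fixed aluminium tray, 120 (x) by 180 (y) mm, rim 12 mm high; origin: centre of its underside. In its +y half a flat round pink mat, 84 mm across, centred at x = 0, y = +42 mm, level with the tray floor (z = 4 mm). In its -y half six pink sweets fixed to the tray, 25 mm across, tops 29 mm above the origin, at y = -32 and -64 mm, x = -34, 0 and 34 mm.
- green_tray: small fixed aluminium tray, 120 (x) by 180 (y) mm, rim 12 mm high; origin: centre of its underside. In its +y half a flat round green mat, 84 mm across, centred at x = 0, y = +42 mm, level with the tray floor (z = 4 mm). In its -y half six green sweets fixed to the tray, 25 mm across, tops 29 mm above the origin, at y = -32 and -64 mm, x = -34, 0 and 34 mm.
- crate: low blue open crate for empties, fixed, 140 mm (x) by 200 mm (y) outside, walls 5 mm thick, top rim 35 mm above its underside, floor 5 mm thick; origin: centre of its underside. No divider; two tins stand side by side in it, for instance at y = +45 and -45 mm.
- cutter: bystander, leave alone: loose copper ring cutter, 52 mm across, 30 mm tall; origin at the centre of its underside.
- nozzle: bystander, leave alone: loose steel piping nozzle standing on its wide end, 34 mm across, 45 mm tall; origin at the centre of its underside.
Things that resemble listed ones, but are neither listed nor needed, are in the scene too. Leave any turquoise look-alike of the green_tin_black alone.

How it is judged (in metres and radians):
At the end, for the whole second after the job is handed in: Each full tin stands on the mat of its lid's colour (centre within 14 mm along each tray axis), both empty tins stand on the crate's floor, all upright within 6 degrees, released and at rest; cutter and nozzle within 30 mm of where they were (((x of pink_tin_white in the frame of pink_tray between -0.014 and 0.014 m and y of pink_tin_white in the frame of pink_tray between 0.028 and 0.056 m and z of pink_tin_white in the frame of pink_tray between -0.002 and 0.01 m and contact force between pink_tin_white and pink_tray above 2 N and x of pink_tin_black in the frame of crate between -0.04 and 0.04 m and y of pink_tin_black in the frame of crate between -0.07 and 0.07 m and z of pink_tin_black in the frame of crate between -0.001 and 0.011 m and contact force between pink_tin_black and crate below 2 N) or (x of pink_tin_black in the frame of pink_tray between -0.014 and 0.014 m and y of pink_tin_black in the frame of pink_tray between 0.028 and 0.056 m and z of pink_tin_black in the frame of pink_tray between -0.002 and 0.01 m and contact force between pink_tin_black and pink_tray above 2 N and x of pink_tin_white in the frame of crate between -0.04 and 0.04 m and y of pink_tin_white in the frame of crate between -0.07 and 0.07 m and z of pink_tin_white in the frame of crate between -0.001 and 0.011 m and contact force between pink_tin_white and crate below 2 N)) and ((x of green_tin_white in the frame of green_tray between -0.014 and 0.014 m and y of green_tin_white in the frame of green_tray between 0.028 and 0.056 m and z of green_tin_white in the frame of green_tray between -0.002 and 0.01 m and contact force between green_tin_white and green_tray above 2 N and x of green_tin_black in the frame of crate between -0.04 and 0.04 m and y of green_tin_black in the frame of crate between -0.07 and 0.07 m and z of green_tin_black in the frame of crate between -0.001 and 0.011 m and contact force between green_tin_black and crate below 2 N) or (x of green_tin_black in the frame of green_tray between -0.014 and 0.014 m and y of green_tin_black in the frame of green_tray between 0.028 and 0.056 m and z of green_tin_black in the frame of green_tray between -0.002 and 0.01 m and contact force between green_tin_black and green_tray above 2 N and x of green_tin_white in the frame of crate between -0.04 and 0.04 m and y of green_tin_white in the frame of crate between -0.07 and 0.07 m and z of green_tin_white in the frame of crate between -0.001 and 0.011 m and contact force between green_tin_white and crate below 2 N)) and angle between each of pink_tin_white, pink_tin_black, green_tin_white, green_tin_black's own z axis and vertical below 0.1 rad and linear speed of each of pink_tin_white, pink_tin_black, green_tin_white, green_tin_black below 0.01 m/s and angular speed of each of pink_tin_white, pink_tin_black, green_tin_white, green_tin_black below 0.1 rad/s and contact force between each of pink_tin_white, pink_tin_black, green_tin_white, green_tin_black and the fingers below 0.05 N and distance of each of cutter, nozzle from where it was at the start of the episode below 0.03 m); the robot touches nothing.
It fails at once if a tin is tipped by more than 35 degrees (angle between any of pink_tin_white, pink_tin_black, green_tin_white, green_tin_black's own z axis and vertical above 0.6 rad).
It fails at once if a tin is dropped or slammed onto a tray or into the crate (more than 40 N) (contact force between any of pink_tin_white, pink_tin_black, green_tin_white, green_tin_black and pink_tray above 40 N or contact force between any of pink_tin_white, pink_tin_black, green_tin_white, green_tin_black and green_tray above 40 N or contact force between any of pink_tin_white, pink_tin_black, green_tin_white, green_tin_black and crate above 40 N).
It fails at once if the cutter or the nozzle is pushed more than 30 mm from its place (distance of any of cutter, nozzle from where it was at the start of the episode above 0.03 m).
It also fails if it takes over 115 s, if anything falls off the work surface, if the arm or the gripper's body presses on something with over 40 N, if the wrist force passes 120 N, or if a joint passes its speed limit or range.

## Working session

There is one attempt and no reset: what is moved stays moved. The work goes in short steps, Python scripts to look and compute and a tool call to move; the robot and the scene stay as the last step left them, time stands still between calls to the robot, and variables do not carry over. Pictures are saved under pics/ and viewed, about 12 in all and at most 16, crops included, and the job is handed in when it is done.

Besides the shell and the picture viewer there is one more tool, called after "Request:" by a JSON object that holds its "fn" and its "kwargs". play_rows: Moves the arm, as the interface text tells. Its arguments: {"type":"object","properties":{"plan":{"type":"string"},"grip_force":{"type":"number"}},"required":["plan"]}

```bash
mkdir -p pics; ls; python3 - <<'E'
from workcell import *
import cv2
print(grasp_offset); s=observe(); print(s)
for n in ("top","side"):
    p,d=camera(n); cv2.imwrite(f"pics/{n}0.png",p[:,:,::-1]); import numpy as np; np.save(f"pics/{n}0.npy",d); print(n,calibration(n))
print(calibration("wrist"))
E
```

```text
pics
0.0187
{'time': 0.0, 'q': array([-7.00151096e+01,  2.42851795e+01,  9.34319024e+01,  6.92039198e-04,
        6.23707265e+01, -1.08758046e+00]), 'qd': array([ 0.01016714,  0.02387095, -0.01283084, -0.00218625,  0.04717244,
        0.00676314]), 'tau': array([-1.86005433e-03, -5.44630659e+01, -2.73669416e+01,  6.41836622e-02,
        2.27121584e-02, -1.25349575e-04]), 'tool_pos': array([ 0.22456554, -0.58266718,  0.22189031]), 'eef_rot': array([[ 9.33128423e-01,  3.59542879e-01, -5.13725347e-04],
       [ 3.59543244e-01, -9.33127307e-01,  1.44391816e-03],
       [ 3.97793424e-05, -1.53206755e-03, -9.99998826e-01]]), 'wrist_force': array([-1.45960244,  1.00232325, -0.23485549]), 'torque': array([-0.0132935 ,  0.02827051,  0.03917499]), 'width': 0.08808220410929107}
top {'vfov': 49.477532134147935, 'cx': 321.793821147351, 'cy': 240.1095676494199, 'dist_coeffs': array([-0.14347065,  0.        ,  0.        ,  0.        ,  0.        ]), 'eye': array([ 0.30600416, -0.00472725,  1.13202447]), 'attitude': array([[ 0.03427471, -0.97352302,  0.22600482],
       [-0.99941026, -0.03291332,  0
[... 275 characters left out ...]
0.63561381]), 'attitude': array([[-0.73383072, -0.4882614 ,  0.47232751],
       [-0.67907125,  0.54650478, -0.49009669],
       [-0.01883394, -0.68039204, -0.73260628]])}
{'vfov': 70.16982835908894, 'cx': 327.067703743857, 'cy': 241.30371736428987, 'dist_coeffs': array([-0.05385796,  0.        ,  0.        ,  0.        ,  0.        ]), 'tool_from_camera': array([[ 1.35049897e-03, -9.53146515e-01, -3.02506027e-01,
         8.49956587e-02],
       [ 9.99999077e-01,  1.33266354e-03,  2.65363685e-04,
        -2.62928487e-04],
       [ 1.50208281e-04, -3.02506106e-01,  9.53147435e-01,
        -1.61087400e-01],
       [ 0.00000000e+00,  0.00000000e+00,  0.00000000e+00,
         1.00000000e+00]])}
```

View pics/top0.png

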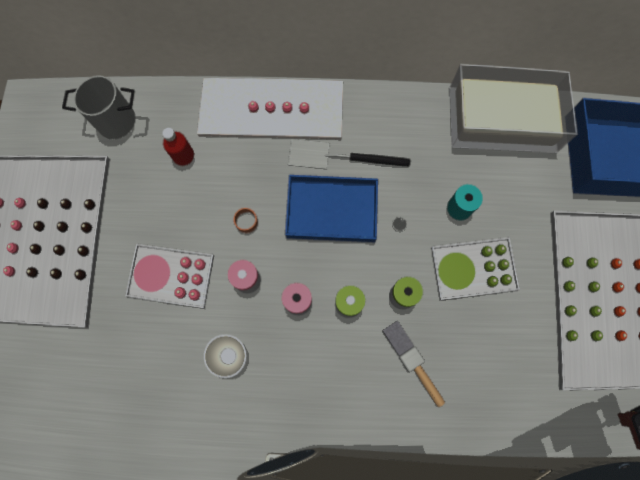

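View pics/side0.png

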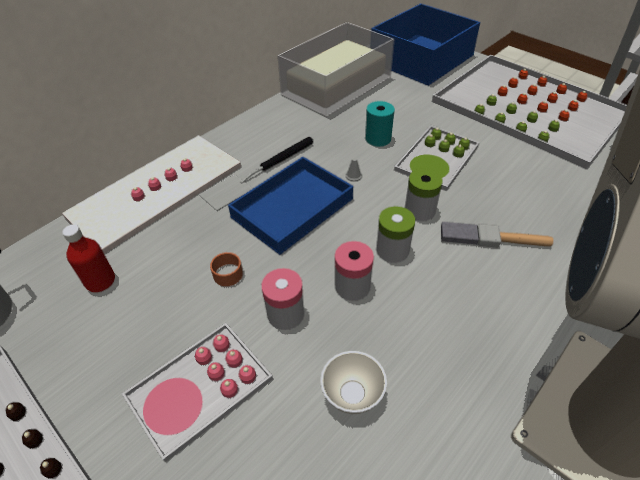

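Top view: pink tins are at (243,275) with the white dot and (297,298) with the black dot. Green tins are at (350,301) white and (407,292) black. The mats are at (152,273) pink and (457,271) green, the low crate at (332,208), the cutter at (246,220) and the nozzle at (400,223).

Things that could be confused: the turquoise tin at (466,200) for green_tin_black, the deep blue box at (610,150) for the crate, and the pink sweets board at (270,107) and big trays at (50,240) and (610,300) for the trays. I choose by lid colour, height and size.

```bash
cat > h.py <<'E'
import numpy as np, cv2
from workcell import *
def setup(n,s=None):
    c=calibration(n); f=240/np.tan(np.radians(c["vfov"]/2))
    K=np.array([[f,0,c["cx"]],[0,f,c["cy"]],[0,0,1]])
    if "eye" in c: R,t=np.array(c["attitude"]),np.array(c["eye"])
    else:
        T=c["tool_from_camera"]; R=s["eef_rot"]@T[:3,:3]; t=s["tool_pos"]+s["eef_rot"]@T[:3,3]
    return K,c["dist_coeffs"],R,t
def cast(n,uv,z,s=None):
    K,D,R,t=setup(n,s)
    p=cv2.undistortPoints(np.array(uv,float).reshape(-1,1,2),K,D).reshape(-1,2)
    d=np.c_[p,np.ones(len(p))]@R.T
    return t+d*((z-t[2])/d[:,2])[:,None]
def blobs(img,lo,hi,amin=60):
    m=cv2.inRange(cv2.cvtColor(img,cv2.COLOR_RGB2HSV),lo,hi)
    cs,_=cv2.findContours(m,cv2.RETR_EXTERNAL,cv2.CHAIN_APPROX_NONE)
    return [c.reshape(-1,2) for c in cs if cv2.contourArea(c)>amin]
def circ(n,c,z,s=None):
    (x,y),r=cv2.minEnclosingCircle(cast(n,c,z,s)[:,:2].astype(np.float32)); return x,y,r
PINK=((165,70,80),(179,255,255)); GREEN=((30,90,50),(48,255,255)); BLUE=((100,120,30),(125,255,255)); TURQ=((80,100,30),(97,255,255))
E
python3 - <<'E'
from h import *
for n in("top","side"):
    im=cv2.imread(f"pics/{n}0.png")[:,:,::-1].copy()
    for nm,col in(("pink",PINK),("green",GREEN),("turq",TURQ),("blue",BLUE)):
        for c in blobs(im,*col,amin=100):
            ctr=c.mean(0)
            o=[tuple(np.round(circ(n,c,z),4)) for z in(.004,.08)]
            print(n,nm,ctr.round(),*[tuple(float(v) for v in k) for k in o])
            if nm=="blue" and n=="top": print("  rect rim",cv2.minAreaRect((cast(n,c,.035)[:,:2]*1000).astype(np.float32)))
    if n=="top":
        # trays: white outline
        d=np.load("pics/top0.npy")
        for u,v in((152,273),(457,271),(332,208),(243,275),(297,298)):
            K,D,R,t=setup(n); z=d[v,u]; p=cv2.undistortPoints(np.array([[[u,v]]],float),K,D)[0,0]
            print("depth pt",u,v,t+R@(np.r_[p,1]*z))
E
```

```text
top pink [296. 298.] (0.4367, 0.057, 0.0326) (0.4279, 0.0528, 0.0304)
top pink [242. 275.] (0.4843, 0.1787, 0.0329) (0.4723, 0.1664, 0.0307)
top pink [151. 273.] (0.4798, 0.3838, 0.0412) (0.4681, 0.3577, 0.0384)
top green [350. 300.] (0.4357, -0.0588, 0.0326) (0.427, -0.0551, 0.0304)
top green [407. 291.] (0.4591, -0.1838, 0.0331) (0.4487, -0.1717, 0.0309)
top green [456. 271.] (0.5087, -0.2939, 0.0411) (0.495, -0.2744, 0.0383)
top turq [465. 202.] (0.6698, -0.3158, 0.0469) (0.6452, -0.2949, 0.0437)
top blue [332. 208.] (0.6458, -0.014, 0.123) (0.6229, -0.0134, 0.1147)
  rect rim ((634.9610595703125, -13.133918762207031), (197.06216430664062, 143.8169403076172), 89.23950958251953)
top blue [607. 149.] (0.8302, -0.6893, 0.164) (0.7949, -0.6432, 0.153)
  rect rim ((817.246826171875, -661.2801513671875), (183.62789916992188, 272.9013671875), 81.3131103515625)
depth pt 152 273 [0.47949188 0.38167668 0.00558256]
depth pt 457 271 [ 0.50739058 -0.29466508  0.00549127]
depth pt 332 208 [ 0.64204937 -0.01383886  0.0067069 ]
depth pt 243 275 [0.47106779 0.16462258 0.08107062]
depth pt 297 298 
[... 645 characters left out ...]
82, 0.0426) (0.4254, 0.0589, 0.0375)
side pink [137. 194.] (0.9046, 0.169, 0.0216) (0.8125, 0.2002, 0.019)
side green [396. 223.] (0.4618, -0.1152, 0.0436) (0.423, -0.0499, 0.0384)
side green [427. 176.] (0.4945, -0.2699, 0.0708) (0.4518, -0.1859, 0.0623)
side green [461. 147.] (0.4932, -0.4004, 0.0367) (0.4506, -0.3007, 0.0323)
side green [447. 142.] (0.5258, -0.3955, 0.0371) (0.4794, -0.2964, 0.0327)
side green [433. 137.] (0.5608, -0.3883, 0.0357) (0.5101, -0.2901, 0.0315)
side turq [379. 123.] (0.6877, -0.3584, 0.0951) (0.6217, -0.2638, 0.0837)
side blue [291. 203.] (0.6517, -0.0269, 0.1388) (0.5901, 0.0278, 0.1221)
side blue [426.  40.] (0.8705, -0.8113, 0.2819) (0.7825, -0.6622, 0.248)
```

Measured positions and checks:

| Thing | x, y (m) | Check |
|---|---|---|
| PW | (.472, .166) | lid radius 30 mm, lid height about 81–84 mm |
| PB | (.428, .053) | same |
| GW | (.427, -.055) | same |
| GB | (.449, -.172) | same |
| Pink mat | (.480, .383) | radius 41 mm |
| Green mat | (.508, -.294) | radius 41 mm |
| Crate | (.636, -.013) | 197 x 144 mm |

All of these match the given sizes. I'm moving over GB first and checking with the wrist camera.

Request:
{"fn": "play_rows", "kwargs": {"plan": "0 2.2 4.1 0 -0.06;0 4.5 8.2 0 -0.12;0 6.7 12.3 -1 -0.18;0 9 16.4 -2 -0.24;0 11.2 20.5 -2 -0.3;0 13.4 24.6 -2 -0.37;0 15.7 28.8 -2 -0.37;0 17.9 32.9 -2 -0.37;0 19 35 -2 -0.37;0 19.5 36 -2 -0.37", "grip_force": 25}}

```text
time: 0.93
tool_pos: [0.4202, -0.2208, 0.2026]
eef_rot: [[1.0, -0.002, -0.0], [-0.002, -1.0, 0.0], [-0.0, -0.0, -1.0]]
wrist_force: [1.4, -1.0, 0.3]
width: 0.0876
```

```bash
python3 - <<'E'
from h import *
s=observe(); p,d=camera("wrist"); print(s["tool_pos"],s["eef_rot"][:,0],s["wrist_force"]); cv2.imwrite("pics/w1.png",p[:,:,::-1])
for nm,col in(("pink",PINK),("green",GREEN)):
    for c in blobs(p,*col,amin=400): print(nm,c.mean(0).round(),circ("wrist",c,.08,s),circ("wrist",c,.004,s))
E
```

```text
[ 0.42024808 -0.22080758  0.20255892] [ 9.99998196e-01 -1.88770399e-03 -2.11265473e-04] [ 1.41054653 -0.95571086  0.31787404]
pink [ 25. 226.] (0.42924684286117554, 0.053685832768678665, 0.030577097088098526) (0.4089217782020569, 0.12710946798324585, 0.038743600249290466)
green [139. 227.] (0.42776450514793396, -0.05524654686450958, 0.03043067827820778) (0.4070422053337097, -0.011012178845703602, 0.038558054715394974)
green [270. 201.] (0.4496173560619354, -0.17207762598991394, 0.030399298295378685) (0.43475061655044556, -0.15914903581142426, 0.03851825371384621)
green [474. 119.] (0.5167295932769775, -0.33719849586486816, 0.009793301112949848) (0.5198460817337036, -0.3685153126716614, 0.012390684336423874)
green [507. 115.] (0.5206536650657654, -0.3632349371910095, 0.00998020265251398) (0.5248217582702637, -0.4015285074710846, 0.012627610005438328)
green [398. 129.] (0.5073813796043396, -0.27680814266204834, 0.03285694122314453) (0.5079976916313171, -0.29182103276252747, 0.04161113128066063)
green [473.  83.] (0.543759822845459, -0.33297625184059143, 0.009837058372795582) (0.5541194081306458, -0.3631618022918701, 0.012446069158613682)
green [506.  78.] (0.5479350686073303, -0.35925182700157166, 0.0098056485876441) (0.5594134330749512, -0.39647796750068665, 0.012406403198838234)
```

View pics/w1.png

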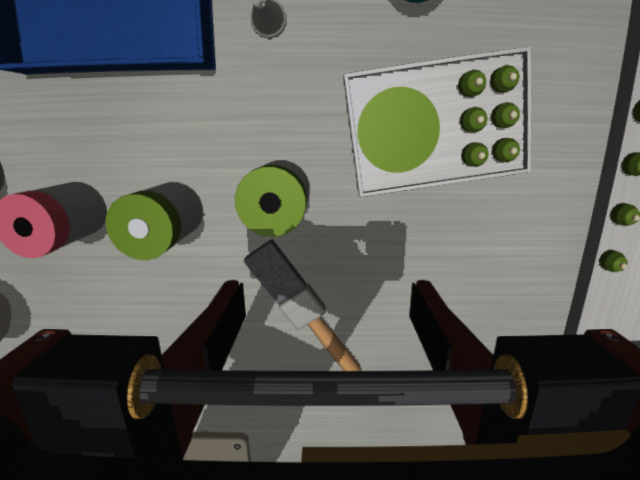

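The wrist view agrees within 1–2 mm, and GB (black dot) is at pixel (270,201). Now I'll descend and grip it.

Request:
{"fn": "play_rows", "kwargs": {"plan": "0 1.5 2.5 -2 0;0 2.9 5 -4 0;0 2.9 5 -8 0;0 2.9 5 -12 0;0 2.9 5 -15 0;0 2.9 5 -16.5 0;0 2.9 5 -16.5 0;0.35 2.9 5 -16.5 0;0.4 2.9 5 -16.5 0;0.4 2.9 5 -16.5 0"}}

```text
time: 1.82
tool_pos: [0.4498, -0.1737, 0.039]
eef_rot: [[1.0, -0.002, 0.002], [-0.002, -1.0, -0.001], [0.002, 0.001, -1.0]]
wrist_force: [-0.7, 0.1, -0.3]
width: 0.0713
```

Request:
{"fn": "play_rows", "kwargs": {"plan": "0.4 0 0 0 0;0.4 0 0 0 0;0.4 0 0 0.5 0;0.4 0 0 1.5 0;0.4 0 0 3 0;0.4 0 0 5 0;0.4 0 0 7 0;0.4 0 0 8 0;0.4 0 0 8 0;0.4 0 0 8 0"}}

```text
time: 2.65
tool_pos: [0.449, -0.1733, 0.1182]
eef_rot: [[1.0, -0.002, 0.001], [-0.002, -1.0, -0.001], [0.001, 0.001, -1.0]]
wrist_force: [-0.1, -0.6, 0.5]
width: 0.0598
```

```bash
python3 -c "
from workcell import *
for i in range(4):
    s=observe();print(s['wrist_force'],s['torque'],s['tau'][1:3],s['width'],s['tool_pos']);camera('wrist')"
```

```text
[-0.14622295 -0.5781524   0.46660854] [0.06146355 0.00957488 0.02604722] [-45.19659877 -20.03174901] 0.05982368360843639 [ 0.44900166 -0.17329387  0.11823247]
[ 0.07265385 -1.13681152 -0.73587167] [0.07045453 0.01710522 0.03135789] [-44.98332739 -19.84856308] 0.059734627938283165 [ 0.44847226 -0.17303789  0.11750607]
[-0.21235853  0.48336839 -0.72294828] [-0.01588409  0.0192564   0.01479903] [-44.73250866 -19.62871671] 0.06018229414770696 [ 0.44815244 -0.17294714  0.11703516]
[ 0.05478382 -0.24488088 -1.24741744] [ 0.00302571 -0.00054088 -0.05124636] [-44.49995399 -19.45493639] 0.06016422045863496 [ 0.4480408  -0.17287456  0.11680222]
```

```bash
cat > weigh.py <<'E'
from workcell import *
import numpy as np
f=[];t=[]
for i in range(10): s=observe();f.append(s['wrist_force']);t.append(s['tau']);camera('wrist')
f=np.array(f);print('mean',f.mean(0),'std',f.std(0),np.mean(t,0)[1:3],s['width'],s['tool_pos'])
E
python3 weigh.py
```

```text
mean [-0.0766961   0.01595303 -0.99088528] std [0.47430452 0.38389453 0.5785517 ] [-43.90446246 -19.25119776] 0.05966730184726915 [ 0.44872966 -0.17316414  0.11757678]
```

GB weighs about 1.0 N, so it is empty and GW must be full. GB goes to the crate at y = -0.065.

Request:
{"fn": "play_rows", "kwargs": {"plan": "0.4 2 1.2 1.5 0;0.4 5 3 2 0;0.4 8 4.7 2 0;0.4 11 6.4 2 0;0.4 14 8.1 2 0;0.4 16.5 9.5 2 0;0.4 18 10.4 2 0;0.4 18.7 10.8 1 0;0.4 18.7 10.8 -1 0;0.4 18.7 10.8 -3 0"}}

```text
time: 4.18
tool_pos: [0.6359, -0.065, 0.0869]
eef_rot: [[1.0, -0.002, 0.001], [-0.002, -1.0, -0.0], [0.001, 0.0, -1.0]]
wrist_force: [-0.2, -0.6, -2.2]
width: 0.0603
```

Request:
{"fn": "play_rows", "kwargs": {"plan": "0.4 0 0 -1.5 0;0.4 0 0 -2.5 0;0.4 0 0 -3.3 0;0.4 0 0 -3.8 0;0.4 0 0 -4 0;0.4 0 0 -4.1 0;0.4 0 0 -4.2 0;0.4 0 0 -4.3 0;0.4 0 0 -4.3 0;0.4 0 0 -4.3 0"}}

```text
time: 5.02
tool_pos: [0.636, -0.0652, 0.0451]
eef_rot: [[1.0, -0.002, 0.001], [-0.002, -1.0, -0.0], [0.001, 0.0, -1.0]]
wrist_force: [0.4, 0.1, -1.0]
width: 0.0596
```

Commanded height is now about .045, with no contact yet. I'll lower it another few mm and then release.

Request:
{"fn": "play_rows", "kwargs": {"plan": "0.4 0 0 -0.05 0;0.4 0 0 -0.1 0;0.4 0 0 -0.15 0;0.4 0 0 -0.2 0;0.4 0 0 -0.2 0;0.4 0 0 -0.2 0"}}

```text
time: 5.52
tool_pos: [0.6359, -0.0652, 0.044]
eef_rot: [[1.0, -0.002, 0.0], [-0.002, -1.0, -0.0], [0.0, 0.0, -1.0]]
wrist_force: [-3.9, 0.1, 9.8]
width: 0.06
```

Request:
{"fn": "play_rows", "kwargs": {"plan": "0.3 0 0 0.05 0;0.2 0 0 0.1 0;0.15 0 0 0.1 0;0.1 0 0 0.1 0;0.1 0 0 0.1 0;0.1 0 0 2 0;0.1 0 0 5 0;0.1 0 0 9 0;0 -2 0 11 0;0 -5 0 11 0"}}

```text
time: 6.35
tool_pos: [0.5907, -0.0657, 0.1578]
eef_rot: [[1.0, -0.002, 0.011], [-0.002, -1.0, -0.001], [0.011, 0.001, -1.0]]
wrist_force: [0.3, -0.1, 0.2]
width: 0.0865
```

```bash
cat > look.py <<'E'
import sys
from h import *
s=observe(); print(s["tool_pos"],s["wrist_force"])
p,d=camera("wrist"); q,_=camera("top"); tag=sys.argv[1]
cv2.imwrite(f"pics/{tag}w.png",p[:,:,::-1]); cv2.imwrite(f"pics/{tag}t.png",q[:,:,::-1])
for n,im,a in(("wrist",p,600),("top",q,250)):
    for nm,col in(("pink",PINK),("green",GREEN)):
        for c in blobs(im,*col,amin=a): print(n,nm,c.mean(0).round(),*[np.round(circ(n,c,z,s),4) for z in(.08,.085)])
E
python3 look.py a
```

```text
[ 0.59071173 -0.06570165  0.1578489 ] [ 0.26400562 -0.11020652  0.16991557]
wrist pink [210. 427.] [0.4252 0.0445 0.0296] [0.4304 0.0422 0.029 ]
wrist green [315. 424.] [ 0.4298 -0.0548  0.0309] [ 0.4349 -0.0551  0.0303]
wrist green [542. 302.] [ 0.5483 -0.2369  0.0318] [ 0.5509 -0.2333  0.0311]
wrist green [326. 193.] [ 0.6353 -0.0643  0.0308] [ 0.6361 -0.0643  0.0302]
top pink [242. 275.] [0.4723 0.1664 0.0307] [0.4715 0.1656 0.0306]
top pink [151. 273.] [0.468  0.3577 0.0384] [0.4672 0.356  0.0382]
top green [456. 271.] [ 0.495  -0.2744  0.0383] [ 0.4941 -0.2731  0.0381]
```

GB stands upright in the crate at (.636,-.064). Next is GW at (.427,-.055).

Request:
{"fn": "play_rows", "kwargs": {"plan": "0 -4 0.5 0 0;0 -8 1 0 0;0 -12 1 0 0;0 -15 1 -1 0;0 -15.9 1 -3 0;0 -15.9 1 -6 0;0 -15.9 1 -9 0;0 -15.9 1 -11 0;0 -15.9 1 -11.6 0;0 -15.9 1 -11.6 0"}}

```text
time: 7.28
tool_pos: [0.4259, -0.055, 0.0352]
eef_rot: [[1.0, -0.002, -0.004], [-0.002, -1.0, 0.001], [-0.004, -0.001, -1.0]]
wrist_force: [-0.5, -0.5, 0.1]
width: 0.0875
```

Request:
{"fn": "play_rows", "kwargs": {"plan": "0.35 0 0 0 0;0.4 0 0 0 0;0.4 0 0 0 0;0.4 0 0 0 0;0.4 0 0 0 0;0.4 0 0 1 0;0.4 0 0 3 0;0.4 0 0 6 0;0.4 0 0 9 0;0.4 0 0 10 0"}}

```text
time: 8.12
tool_pos: [0.4281, -0.0554, 0.1405]
eef_rot: [[1.0, -0.002, 0.005], [-0.002, -1.0, -0.001], [0.005, 0.001, -1.0]]
wrist_force: [0.5, -0.8, -3.0]
width: 0.0596
```

```bash
python3 weigh.py
```

```text
mean [ 0.07821237  0.02148288 -3.23568001] std [0.62496643 0.42998971 0.56982843] [-38.93316543 -20.06411415] 0.05981518793467035 [ 0.42592509 -0.05504766  0.13567935]
```

GW weighs 3.24 N, so it is full. It goes to the green mat at (.508,-.293).

Request:
{"fn": "play_rows", "kwargs": {"plan": "0.4 1 -2.5 0.5 0;0.4 2.2 -6 1 0;0.4 3.4 -9.7 1 0;0.4 4.6 -13.4 1 0;0.4 5.8 -17 1 0;0.4 7 -20.6 1 0;0.4 7.8 -22.8 1 0;0.4 8.1 -23.8 0 0;0.4 8.1 -23.8 -2 0;0.4 8.1 -23.8 -4.5 0"}}

```text
time: 9.45
tool_pos: [0.5081, -0.2938, 0.091]
eef_rot: [[1.0, -0.003, 0.001], [-0.003, -1.0, -0.001], [0.001, 0.001, -1.0]]
wrist_force: [-0.2, 0.2, -4.7]
width: 0.0594
```

Request:
{"fn": "play_rows", "kwargs": {"plan": "0.4 0 0 -1.5 0;0.4 0 0 -2.8 0;0.4 0 0 -3.8 0;0.4 0 0 -4.3 0;0.4 0 0 -4.6 0;0.4 0 0 -4.7 0;0.4 0 0 -4.8 0;0.4 0 0 -4.8 0;0.4 0 0 -4.8 0;0.4 0 0 -4.8 0"}}

```text
time: 10.28
tool_pos: [0.5081, -0.2934, 0.0443]
eef_rot: [[1.0, -0.002, 0.001], [-0.002, -1.0, -0.001], [0.001, 0.001, -1.0]]
wrist_force: [0.4, -0.4, -4.0]
width: 0.0596
```

```bash
python3 look.py b
```

```text
[ 0.50808045 -0.29341043  0.04428643] [ 0.38198671 -0.35111089 -3.97005095]
wrist green [500. 304.] [ 0.5257 -0.365   0.0089] [ 0.5284 -0.3621  0.0086]
wrist green [327. 337.] [ 0.5044 -0.2929  0.0316] [ 0.5078 -0.2929  0.0304]
wrist green [447. 261.] [ 0.5447 -0.3405  0.0084] [ 0.5467 -0.3386  0.008 ]
wrist green [499. 254.] [ 0.5475 -0.3611  0.0086] [ 0.5493 -0.3584  0.0083]
wrist green [326. 246.] [ 0.5402 -0.2924  0.0259] [ 0.5423 -0.2924  0.0249]
wrist green [444. 206.] [ 0.5668 -0.3368  0.0081] [ 0.5679 -0.3351  0.0078]
wrist green [499. 199.] [ 0.5698 -0.3577  0.0084] [ 0.5707 -0.3551  0.008 ]
top pink [296. 298.] [0.4279 0.0527 0.0304] [0.4273 0.0524 0.0303]
top pink [242. 275.] [0.4722 0.1665 0.0306] [0.4714 0.1656 0.0304]
top pink [151. 273.] [0.4688 0.3576 0.0384] [0.468  0.3559 0.0382]
top green [357. 202.] [ 0.6357 -0.0657  0.0315] [ 0.6341 -0.0654  0.0313]
```

Tin centre is (.508,-.293), on target and about 2 mm above the mat. Lowering in small steps.

Request:
{"fn": "play_rows", "kwargs": {"plan": "0.4 0 0 -0.05 0;0.4 0 0 -0.1 0;0.4 0 0 -0.15 0;0.4 0 0 -0.15 0;0.4 0 0 -0.15 0"}}

```text
time: 10.8
tool_pos: [0.5077, -0.2932, 0.0421]
eef_rot: [[1.0, -0.002, -0.0], [-0.002, -1.0, 0.0], [-0.0, -0.0, -1.0]]
wrist_force: [-0.7, 0.4, -3.5]
width: 0.0596
```

Request:
{"fn": "play_rows", "kwargs": {"plan": "0.4 0 0 -0.05 0;0.4 0 0 -0.1 0;0.4 0 0 -0.1 0;0.4 0 0 -0.15 0;0.4 0 0 -0.15 0"}}

```text
time: 11.22
tool_pos: [0.5078, -0.2932, 0.0416]
eef_rot: [[1.0, -0.002, 0.0], [-0.002, -1.0, -0.0], [0.0, 0.0, -1.0]]
wrist_force: [-3.8, 1.4, 7.9]
width: 0.0595
```

Contact at 8 N. Releasing, then heading towards PB.

Request:
{"fn": "play_rows", "kwargs": {"plan": "0.3 0 0 0.05 0;0.2 0 0 0.05 0;0.1 0 0 0.05 0;0.05 0 0 0.05 0;0.05 0 0 0.05 0;0.05 0 0 2 0;0 0 0 5 0;0 0 0 9 0;0 -3 2 11 0;0 -5 5 11 0"}}

```text
time: 12.05
tool_pos: [0.46, -0.2457, 0.155]
eef_rot: [[1.0, -0.004, 0.008], [-0.004, -1.0, -0.005], [0.008, 0.005, -1.0]]
wrist_force: [1.1, 0.4, 0.1]
width: 0.0878
```

```bash
python3 look.py c
```

```text
[ 0.46004206 -0.24573435  0.15498085] [1.07365575 0.35019174 0.05798372]
wrist green [385. 181.] [ 0.513  -0.2869  0.0387] [ 0.5136 -0.286   0.0379]
wrist green [39. 16.] [ 0.6262 -0.0624  0.0285] [ 0.6245 -0.0662  0.0279]
top pink [296. 298.] [0.4279 0.0527 0.0304] [0.4273 0.0524 0.0303]
top pink [242. 275.] [0.4721 0.1664 0.0307] [0.4713 0.1656 0.0306]
top pink [151. 273.] [0.4681 0.3577 0.0384] [0.4673 0.3559 0.0383]
top green [357. 202.] [ 0.6354 -0.0657  0.0317] [ 0.6338 -0.0654  0.0316]
```

View pics/cw.png

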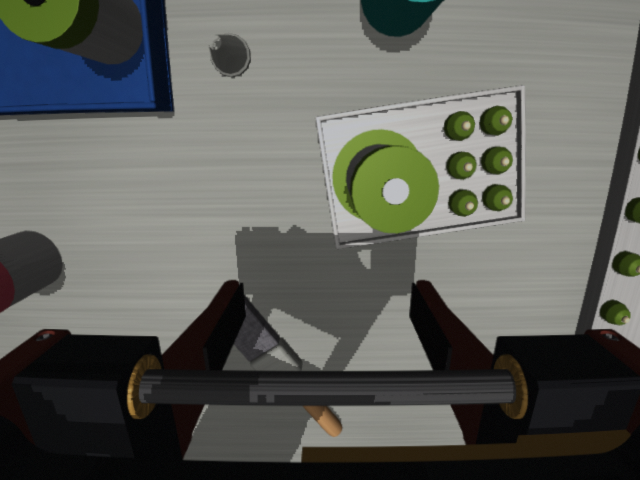

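GW stands upright on the green mat (lid dot at pixel (396,190)), and the nozzle at (230,55) is untouched. Next is PB at (.428,.053).

Request:
{"fn": "play_rows", "kwargs": {"plan": "0 -0.4 4 0 0;0 -0.8 8 0 0;0 -1.2 12 0 0;0 -1.6 16 0 0;0 -2 20 0 0;0 -2.5 24 0 0;0 -2.9 27.5 0 0;0 -2.9 29.6 0 0;0 -2.9 29.6 -1 0;0 -2.9 29.6 -3 0"}}

```text
time: 12.98
tool_pos: [0.431, 0.0545, 0.1218]
eef_rot: [[1.0, 0.001, 0.005], [0.001, -1.0, 0.001], [0.005, -0.001, -1.0]]
wrist_force: [1.5, -0.7, -0.2]
width: 0.0877
```

Request:
{"fn": "play_rows", "kwargs": {"plan": "0 0 0 -3 0;0 0 0 -6 0;0 0 0 -7.8 0;0 0 0 -8.4 0;0 0 0 -8.4 0;0.35 0 0 -8.4 0;0.4 0 0 -8.4 0;0.4 0 0 -8.4 0;0.4 0 0 -8.4 0;0.4 0 0 -8.4 0"}}

```text
time: 13.82
tool_pos: [0.4294, 0.0529, 0.0375]
eef_rot: [[1.0, -0.002, 0.002], [-0.002, -1.0, 0.0], [0.002, -0.0, -1.0]]
wrist_force: [0.3, 1.5, 2.7]
width: 0.0595
```

Request:
{"fn": "play_rows", "kwargs": {"plan": "0.4 0 0 1 0;0.4 0 0 3 0;0.4 0 0 6 0;0.4 0 0 9 0;0.4 0 0 11 0;0.4 0 0 11 0"}}

```text
time: 14.32
tool_pos: [0.4312, 0.0531, 0.151]
eef_rot: [[1.0, -0.002, 0.008], [-0.002, -1.0, 0.001], [0.008, -0.001, -1.0]]
wrist_force: [0.7, 0.5, -0.1]
width: 0.0597
```

```bash
python3 weigh.py
```

```text
mean [ 0.04741013 -0.18432106 -1.21910947] std [0.41080858 0.62986054 0.49106742] [-38.33228481 -20.47540516] 0.059373291451482596 [0.42813131 0.05276999 0.14577218]
```

PB weighs 1.2 N, so it is empty and PW is full. PB goes to the crate at (.636,+.039).

Request:
{"fn": "play_rows", "kwargs": {"plan": "0.4 2 0 0 0;0.4 5.5 -0.4 0 0;0.4 9.5 -0.8 0 0;0.4 13.5 -1 0 0;0.4 17 -1.2 0 0;0.4 19.5 -1.3 0 0;0.4 20.7 -1.4 0 0;0.4 20.7 -1.4 -2 0;0.4 20.7 -1.4 -4.5 0;0.4 20.7 -1.4 -7 0"}}

```text
time: 15.65
tool_pos: [0.6362, 0.0388, 0.0756]
eef_rot: [[1.0, -0.002, 0.001], [-0.002, -1.0, 0.0], [0.001, -0.0, -1.0]]
wrist_force: [-0.0, -0.2, -1.7]
width: 0.0595
```

Request:
{"fn": "play_rows", "kwargs": {"plan": "0.4 0 0 -1 0;0.4 0 0 -2 0;0.4 0 0 -2.6 0;0.4 0 0 -2.9 0;0.4 0 0 -3.1 0;0.4 0 0 -3.2 0;0.4 0 0 -3.3 0;0.4 0 0 -3.3 0;0.4 0 0 -3.3 0"}}

```text
time: 16.4
tool_pos: [0.6361, 0.0388, 0.0443]
eef_rot: [[1.0, -0.002, 0.001], [-0.002, -1.0, 0.0], [0.001, -0.0, -1.0]]
wrist_force: [-0.2, -0.6, -0.6]
width: 0.0594
```

Request:
{"fn": "play_rows", "kwargs": {"plan": "0.4 0 0 -0.05 0;0.4 0 0 -0.1 0;0.4 0 0 -0.15 0;0.4 0 0 -0.15 0;0.4 0 0 -0.15 0"}}

```text
time: 16.82
tool_pos: [0.6359, 0.0388, 0.0425]
eef_rot: [[1.0, -0.002, 0.0], [-0.002, -1.0, -0.0], [0.0, 0.0, -1.0]]
wrist_force: [-0.3, 0.0, 3.1]
width: 0.0596
```

Request:
{"fn": "play_rows", "kwargs": {"plan": "0.3 0 0 0 0;0.2 0 0 0 0;0.1 0 0 0 0;0.1 0 0 0 0;0.1 0 0 0 0;0.1 0 0 2 0;0.1 0 0 5 0;0 0 0 9 0;0 -3 2 11 0;0 -5 4 11 0"}}

```text
time: 17.65
tool_pos: [0.588, 0.0788, 0.157]
eef_rot: [[1.0, -0.004, 0.008], [-0.004, -1.0, 0.001], [0.008, -0.001, -1.0]]
wrist_force: [-0.3, 0.4, -0.3]
width: 0.0871
```

```bash
python3 look.py d
```

```text
[0.58799787 0.07876207 0.15695847] [-0.33412649  0.35584164 -0.30525587]
wrist pink [240. 359.] [0.4966 0.1538 0.0179] [0.5002 0.1522 0.0175]
wrist pink [ 48. 316.] [0.5258 0.3102 0.0319] [0.5289 0.3054 0.0313]
wrist pink [384. 188.] [0.6354 0.0397 0.0312] [0.6362 0.0405 0.0305]
wrist green [531. 189.] [ 0.6354 -0.0666  0.0312] [ 0.6362 -0.0635  0.0305]
top pink [151. 273.] [0.4688 0.3576 0.0384] [0.468  0.3559 0.0382]
top green [459. 269.] [ 0.4998 -0.281   0.046 ] [ 0.4989 -0.2797  0.0458]
top green [357. 202.] [ 0.6354 -0.0657  0.0317] [ 0.6338 -0.0654  0.0316]
```

View pics/dw.png

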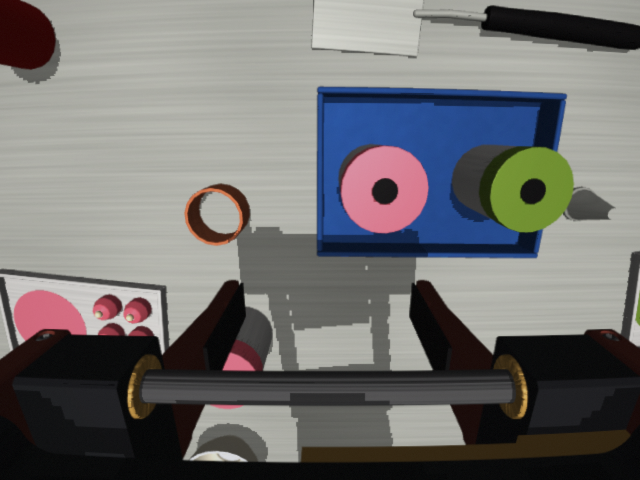

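Both empties stand upright in the crate (lids at (384,190) and (532,189)), and the cutter is untouched. Last is PW at (.472,.166).

Request:
{"fn": "play_rows", "kwargs": {"plan": "0 -3 2.3 0 0;0 -6 4.6 0 0;0 -9 6.9 0 0;0 -11.4 8.7 0 0;0 -11.4 8.7 -2 0;0 -11.4 8.7 -5 0;0 -11.4 8.7 -8 0;0 -11.4 8.7 -10.5 0;0 -11.4 8.7 -11.5 0;0 -11.4 8.7 -11.5 0"}}

```text
time: 18.58
tool_pos: [0.4704, 0.1651, 0.0348]
eef_rot: [[1.0, -0.002, -0.005], [-0.002, -1.0, -0.002], [-0.005, 0.002, -1.0]]
wrist_force: [-0.2, -0.0, -0.3]
width: 0.0881
```

Request:
{"fn": "play_rows", "kwargs": {"plan": "0.35 0 0 0 0;0.4 0 0 0 0;0.4 0 0 0 0;0.4 0 0 0 0;0.4 0 0 0 0;0.4 0 0 1 0;0.4 0 0 3 0;0.4 0 0 6 0;0.4 0 0 9 0;0.4 0 0 10 0"}}

```text
time: 19.42
tool_pos: [0.4733, 0.1663, 0.1411]
eef_rot: [[1.0, -0.002, 0.005], [-0.002, -1.0, 0.001], [0.005, -0.002, -1.0]]
wrist_force: [1.0, 0.3, -2.9]
width: 0.0605
```

```bash
python3 weigh.py
```

```text
mean [ 0.17266383  0.13894468 -3.08589637] std [0.5867825  0.3207111  0.50673487] [-46.33154762 -21.65723509] 0.06077293331526767 [0.47092837 0.16556712 0.13582555]
```

PW weighs 3.1 N, so it is full. It goes to the pink mat at (.480,.383).

Request:
{"fn": "play_rows", "kwargs": {"plan": "0.4 0.1 2 0.5 0;0.4 0.3 5 1 0;0.4 0.4 8.5 1 0;0.4 0.5 12 1 0;0.4 0.6 15.5 1 0;0.4 0.8 18.8 1 0;0.4 0.8 20.8 1 0;0.4 0.8 21.7 0 0;0.4 0.8 21.7 -2 0;0.4 0.8 21.7 -4.5 0"}}

```text
time: 20.75
tool_pos: [0.4801, 0.3836, 0.0917]
eef_rot: [[1.0, -0.001, 0.002], [-0.001, -1.0, 0.001], [0.002, -0.001, -1.0]]
wrist_force: [-0.3, 0.3, -4.2]
width: 0.0605
```

Request:
{"fn": "play_rows", "kwargs": {"plan": "0.4 0 0 -1.5 0;0.4 0 0 -2.8 0;0.4 0 0 -3.8 0;0.4 0 0 -4.3 0;0.4 0 0 -4.6 0;0.4 0 0 -4.7 0;0.4 0 0 -4.8 0;0.4 0 0 -4.8 0;0.4 0 0 -4.8 0;0.4 0 0 -4.8 0"}}

```text
time: 21.58
tool_pos: [0.4801, 0.3831, 0.0448]
eef_rot: [[1.0, -0.002, 0.001], [-0.002, -1.0, 0.001], [0.001, -0.001, -1.0]]
wrist_force: [0.8, 0.5, -3.0]
width: 0.0605
```

Request:
{"fn": "play_rows", "kwargs": {"plan": "0.4 0 0 -0.05 0;0.4 0 0 -0.1 0;0.4 0 0 -0.15 0;0.4 0 0 -0.15 0;0.4 0 0 -0.15 0"}}

```text
time: 22.0
tool_pos: [0.4797, 0.3828, 0.0426]
eef_rot: [[1.0, -0.002, -0.0], [-0.002, -1.0, -0.0], [-0.0, 0.0, -1.0]]
wrist_force: [0.3, -0.1, -1.7]
width: 0.0605
```

Request:
{"fn": "play_rows", "kwargs": {"plan": "0.4 0 0 -0.05 0;0.4 0 0 -0.1 0;0.4 0 0 -0.1 0;0.4 0 0 -0.1 0;0.4 0 0 -0.1 0"}}

```text
time: 22.42
tool_pos: [0.4797, 0.3828, 0.0425]
eef_rot: [[1.0, -0.002, 0.0], [-0.002, -1.0, 0.0], [0.0, -0.0, -1.0]]
wrist_force: [-3.0, -1.1, 5.2]
width: 0.0603
```

Contact at 5 N. Releasing and backing away.

Request:
{"fn": "play_rows", "kwargs": {"plan": "0.3 0 0 0 0;0.2 0 0 0 0;0.1 0 0 0 0;0.05 0 0 0 0;0.05 0 0 0 0;0.05 0 0 2 0;0 0 0 5 0;0 0 0 9 0;0 -3 -3 13 0;0 -5 -6 15 0"}}

```text
time: 23.25
tool_pos: [0.4387, 0.3349, 0.1856]
eef_rot: [[1.0, -0.001, 0.004], [-0.001, -1.0, 0.003], [0.004, -0.003, -1.0]]
wrist_force: [-0.3, 0.4, 0.1]
width: 0.088
```

Request:
{"fn": "play_rows", "kwargs": {"plan": "0 0 0 0 0;0 0 0 0 0;0 0 0 0 0"}}

```text
time: 23.5
tool_pos: [0.438, 0.3337, 0.1831]
eef_rot: [[1.0, -0.002, 0.001], [-0.002, -1.0, 0.001], [0.001, -0.001, -1.0]]
wrist_force: [0.3, -0.4, -0.1]
width: 0.0878
```

```bash
python3 look.py e; python3 -c "
from h import *
p,_=camera('side');cv2.imwrite('pics/es.png',p[:,:,::-1])"
```

```text
[0.4380219  0.33372251 0.1831363 ] [ 0.34508964 -0.40384494 -0.14817766]
wrist pink [271. 183.] [0.4854 0.3786 0.0385] [0.4861 0.3777 0.0378]
top pink [308. 200.] [0.6355 0.0388 0.0312] [0.634  0.0386 0.0311]
top green [459. 269.] [ 0.4998 -0.281   0.046 ] [ 0.4989 -0.2797  0.0458]
top green [357. 202.] [ 0.6354 -0.0657  0.0317] [ 0.6338 -0.0654  0.0316]
```

View pics/ew.png

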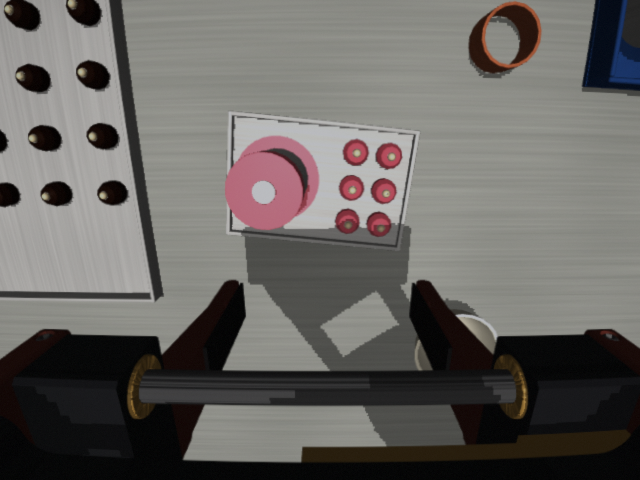

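View pics/es.png

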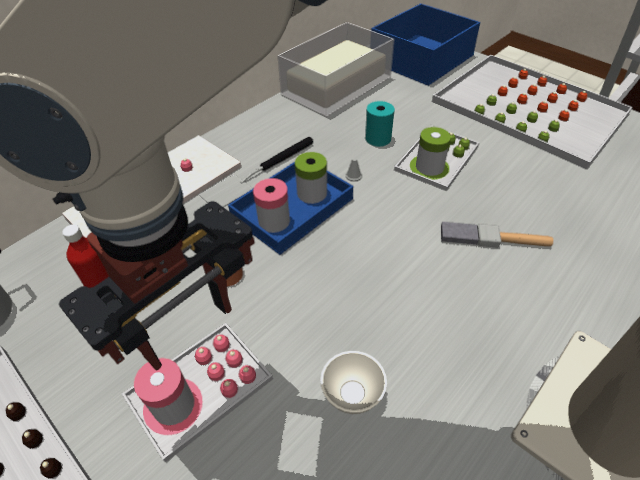

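View pics/et.png

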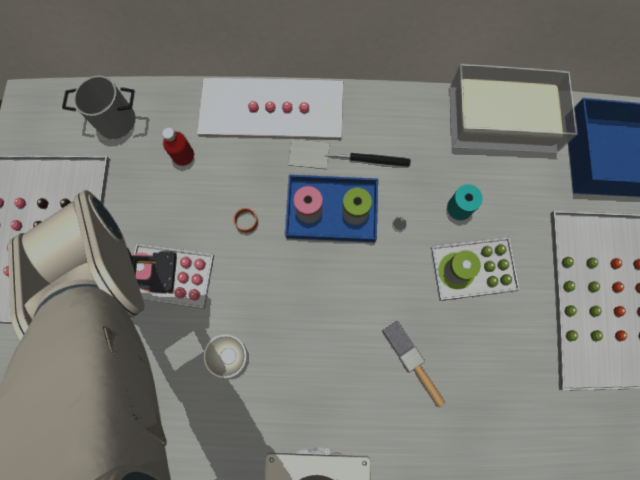

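All four tins stand upright: the pink dot is at wrist pixel (263,192), the green-on-mat lid at top (466,265), and the two empties at (308,200) and (357,202). The cutter (246,220) and nozzle (400,223) are unmoved. I'll make one quick centring check and then hand in.

```bash
python3 - <<'E'
from h import *
s=observe()
print("PW",cast("wrist",[(263,192)],.084,s),"GW",cast("top",[(466,265)],.084))
c=np.array([[229,113],[419,131],[399,248],[226,233]]);print(cast("wrist",c,.012,s).round(4))
c=np.array([[432,246],[510,239],[518,291],[441,300]]);print(cast("top",c,.012).round(4))
print(s["wrist_force"],s["qd"].round(2)); print(close_job())
E
```

```text
PW [[0.47971141 0.38315037 0.084     ]] GW [[ 0.50648422 -0.29367826  0.084     ]]
[[0.5409 0.4242 0.012 ]
 [0.5249 0.2488 0.012 ]
 [0.41   0.2606 0.012 ]
 [0.4262 0.4367 0.012 ]]
[[ 0.5607 -0.2379  0.012 ]
 [ 0.5827 -0.4167  0.012 ]
 [ 0.4653 -0.43    0.012 ]
 [ 0.4413 -0.2565  0.012 ]]
[-0.27028857  0.00362077  0.28464998] [ 0.16  0.18 -0.   -0.04  0.16  0.03]
the job is handed in; nothing more can be done
None
```

All four tins are where the task wants them, and the job is handed in. It reports no verdict. It took about 24 s of the 115 s allowed.

- **Weights:** I lifted each tin to weigh it. Both black-dot tins are empty (green 1.0 N, pink 1.2 N). Both white-dot tins are full (green 3.2 N, pink 3.1 N).
- **Full tins:** In the last pictures the pink one is at (.480, .383) and the green one at (.506, -.294). Each is within about 2 mm of its mat centre.
- **Empty tins:** They stand upright side by side in the blue crate, near (.636, .040) and (.636, -.065).
- **Contact:** The readings after each set-down were 3–10 N, well under the 40 N limit.
- **Bystanders:** The cutter, the nozzle and the turquoise look-alike showed no movement in the last top view.
- **Gripper:** It is open and clear of everything, and the wrist force reads near zero.

No check failed, and the camera views agreed to within about 2–3 mm.

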